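Load a water-heater pipe into the cutting jig

ROBOT

A 6-joint arm with a two-finger parallel gripper is mounted at the origin on the work surface. World frame = base frame: x ahead of the robot, y to its left, z up, the work surface at z = 0. Lengths are in m, angles in rad, forces in N, time in s.
With the tool pointing down it reaches from about 0.325 to 0.9 m from the base axis. Payload 6.1 kg.
Tool frame: the origin (TCP) lies at the very end of the fingers, on their centre line; the grasp point (between the pads) lies 19 mm behind it; z points along the fingers, y is the line along which they close (so a half turn about z gives the same grasp; the last joint's range is limited). The gripper opens to 85 mm and grips with 20 to 120 N. Pads are 22 mm wide; open, the fingers measure 114 mm over their backs; the gripper's body (76 mm by 85 mm) begins 54 mm behind the grasp point. The pads swing forward as they close: fully open they stand 13 mm farther back than shut.
Start: joints at [-1.435, 0.22, 1.526, -0, 1.395, -0.126], TCP at [0.162, -0.604, 0.231] pointing down, gripper open.
Joint ranges: [-2.98, 2.98], [-0.91, 2.08], [0.09, 2.57], [-1.24, 4.39], [0.2, 2.65], [-2.68, 2.68]. Speed limits (rad/s): [2.57, 2.57, 3.01, 3.14, 3.14, 3.14].

INTERFACE

Orientations are given as [roll, pitch, yaw] about the fixed x, y, z axes, in that order (R = Rz(yaw) Ry(pitch) Rx(roll)).
In Python, from workcell import r gives the robot as it stands.
- The arm moves only by the shell command python3 -m creep 'ROWS' [FORCE]. ROWS is JSON, a list of rows, each an object of numbers: "claw": the opening, from 0 (shut) to 1 (fully open); "x", "y", "z": the shift along the tool's x, y, z in cm; "turn": the turn about the tool's z in rad. A call has exactly 5 rows; each row shifts and turns the commanded pose from where the row before left it, along the tool's axes as they then stand; what a row does not reach is not made up. A row lasts 1/8 s, in which the tool goes at most 62.5 mm and 10.7 degrees, less where a joint would pass 70% of its speed; a pose out of reach is approached as far as the arm can. A call with a gripper value outside its range is refused whole. The fingers move at their own pace and stop on an object; FORCE is the grip in N (left out, the last holds). Time passes only in rows, so rows that do not move let the fingers close, or fill a call up. It gives the time, the measured TCP pose, the force, the opening and the grip force at its end, in the units of the state.
- r.read_state(): the state, without advancing time (a new reading comes with each control period).
- r.camera(name): name is "side" or "top" or "wrist"; returns a dict with "frame" (480x640x3 uint8, blue, green, red), "fx", "fy", "cx", "cy" (pixels), "k1" (the pictures are not rectified: a ray, as slopes to the right and down, at radius r is drawn at 1 + k1 r^2 times it, then the intrinsics apply), "position" and "attitude" of the camera in the world; the wrist camera has in their place "mount" (4x4, takes a point from camera to tool coordinates, whose origin is the TCP and whose axes are the flange's). Camera axes: x right, y down, z forward; pixel columns grow to the right and rows downward; lengths in m; the calibration is good to about 2 mm. A picture is of the moment at which its call begins: read the wrist's pose just before it. There is no depth.
- r.job_done(): hands the job in; it is judged then, once.
The state is a dict: "t": time; "q": joint angles; "qd": joint speeds; "joint_torque": joint torques, N m; "eef_pos": TCP position; "eef_rot": TCP orientation; "force": force on the tool from outside, world axes, zero at the start; "moment": the same for the moment, N m; "finger_gap": finger opening in m; "finger_force": force on a finger pad.
Only numpy, scipy, OpenCV 4.12 (cv2) and the standard library are available. Lean on these libraries where they do the work, as an engineer would, in place of code of your own. Each camera call takes 0.05 s, during which the arm holds its last target. There are 200 camera calls.

TASK

Take the longest of the three copper pipes from the wooden rack, lay it in the V-groove of the pipe-cutting jig on the open side of the steel arch, and slide it along the groove, under the arch, until its end presses lightly against the tip of the stop screw that sticks out of the steel end stop. Push gently: the stop is only held by friction and must not be shifted from its setting. Leave the pipe lying loose in the groove against the screw, and leave everything else where it is.

Things in the scene. Friction and masses are not known exactly. Their poses are not given: they have to be found in the camera images.
- pipe_long: the longest copper pipe, 22 mm diameter, 180 mm long, about 0.1 to 0.2 kg, lying level in one of the rack's three places with its axis 45 mm above the table; both ends alike; origin at its centre, x axis along it. Its ends are closed flat faces that can be pushed on
- rack: fixed wooden rack, 100 by 250 mm, base board 12 mm thick. Two notched cross boards at x = -36 and +36 mm, 14 mm thick, rise to 42 mm above the table, with 58 mm clear between them for the fingers. Pipes lie along its x axis, centred at y = -80, 0 and +80 mm, any pipe in any place. Origin at the centre of its underside
- jig: fixed pipe-cutting jig: plywood base 400 by 85 by 12 mm (x -158 to +242) with a 90-degree aluminium V-groove along x. Origin on the table under the groove. A pipe lying in it has its axis at y = 0, 45 mm above the table; the groove's top edges, 25 mm apart, are 42 mm above the table. Groove from x = -150 to -45 and 25 to 220 mm. Push towards +x, where the stop is; sliding takes 1 to 3 N
- window (a point): point on the jig at x = -10 mm, on the axis of a pipe lying in the groove: the middle of a 70 mm long gap in the groove, open down to the base board (12 mm above the table), with room for the fingers on both sides when a pipe is laid with its centre here. Axes as the jig's
- arch (a point): point on the jig at x = 120 mm, on the axis of a pipe lying in the groove, under the middle of a steel arch, 20 mm long in x, with its underside 60 mm and its top 68 mm above the table and 44 mm clear between its posts. The stop is beyond it. Axes as the jig's
- stop: steel end stop beyond the arch: block 24 mm long in x, 89 mm high, at x = 170 to 195 mm of the jig; origin where the pipe axis meets its -x face; axes as the jig's. A 14 mm thick steel stop screw sticks out of this face towards -x, on the pipe axis, by 4 to 28 mm (differs each time, not measured); the pipe meets its flat tip. Held by friction: the stop slips above about 16 N
- pipe_mid: copper pipe, 22 mm diameter, 140 mm long, lying in another place of the rack; origin at its centre, x axis along it. Not to be moved
- pipe_short: copper pipe, 22 mm diameter, 100 mm long, lying in another place of the rack; origin at its centre, x axis along it. Not to be moved
- tumbler: drinking glass, 68 mm across, 95 mm high, standing; origin at the centre of its underside. Bystander
- mug: white mug, 80 mm across without its handle, 90 mm high; origin at the centre of its underside. Bystander
- wrench: steel wrench, 200 mm long, lying flat; origin on its underside. Bystander
- tape: roll of white tape lying flat, 90 mm across, 20 mm high; origin at the centre of its underside. Bystander
- elbow: brass pipe elbow, about 48 mm long and 32 mm high; origin at the underside. Bystander
Not all that is in view belongs to the job. Leave any purple look-alike of the pipe_long alone.

How it is judged:
By the outcome, as a careful person would: the job done as asked, in the order asked, and still so for the second after the job is handed in, with the robot touching nothing.
It also fails if it takes over 54 s, if anything falls off the work surface, if the arm or the gripper's body presses on something with over 40 N, if the wrist force passes 120 N, or if a joint passes its speed limit or range.

## Working session

There is one attempt and no reset: what is moved stays moved. The work goes in short steps, Python scripts to look and compute and a shell command to move; the robot and the scene stay as the last step left them, time stands still between calls to the robot, and variables do not carry over. Pictures are saved under pics/ and viewed, at most 10 in all, crops included, and the job is handed in when it is done.

```bash
mkdir -p pics; ls; cat > h.py <<'E'
import numpy as np, cv2
from scipy.spatial.transform import Rotation as R
from workcell import r
def ray(c,uv,T=None):
    x=(uv[0]-c['cx'])/c['fx'];y=(uv[1]-c['cy'])/c['fy'];rd=np.hypot(x,y);q=rd
    for _ in range(30): q=rd/(1+c['k1']*q*q)
    s=q/rd if rd>0 else 1
    d=np.array([x*s,y*s,1.])
    if T is not None: return T[:3,3],T[:3,:3]@d
    return np.array(c['position']),Rc(c)@d
def Rc(c):
    a=np.array(c['attitude'],float)
    return a if a.shape==(3,3) else R.from_euler('xyz',a).as_matrix()
def plane(c,uv,z,T=None):
    p,d=ray(c,uv,T); return p+d*(z-p[2])/d[2]
E
python3 - <<'E'
from h import *
for n in('top','side'):
    c=r.camera(n); cv2.imwrite(f'pics/{n}0.png',c['frame'])
    print(n,{k:v for k,v in c.items() if k!='frame'})
s=r.read_state();print({k:s[k] for k in('t','eef_pos','eef_rot','force','finger_gap')})
E
```

```text
pics
top {'fx': 466.25749635602347, 'fy': 466.25749635602347, 'cx': 326.6986666216757, 'cy': 235.4594342096086, 'k1': -0.007862965727006913, 'position': array([ 0.35267329, -0.03405971,  1.07887612]), 'attitude': array([-2.99786774, -0.03114362, -1.54452564])}
side {'fx': 595.7902786424002, 'fy': 595.7902786424002, 'cx': 307.46596832802925, 'cy': 244.3242473460902, 'k1': -0.13842499335964603, 'position': array([-0.17786858,  0.79297913,  1.31341456]), 'attitude': array([-2.44552486, -0.00961347, -2.45080338])}
{'t': 0.1, 'eef_pos': array([ 0.16170097, -0.60316774,  0.23031678]), 'eef_rot': array([-3.13988902e+00, -2.27291340e-04,  2.61844793e-01]), 'force': array([ 0.38507854,  0.63321842, -0.85491994]), 'finger_gap': 0.08529918416352243}
```

View pics/top0.png

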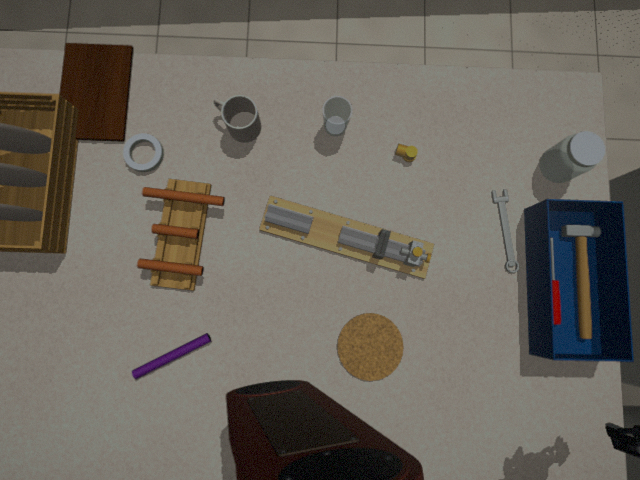

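View pics/side0.png

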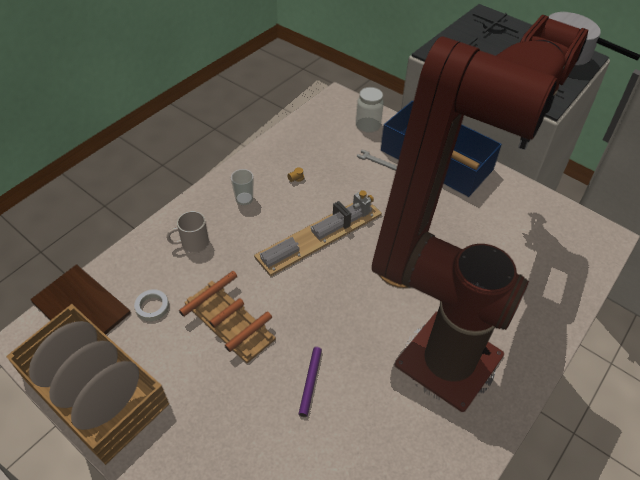

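Top view: three copper pipes in the rack, at (183,196) about 81 px long, (170,267) about 66 px, and (175,231) about 46 px. The purple rod at (172,356) is the look-alike. The one at (183,196) is the longest, so it is the target. The jig runs from (262,217) to (432,260), with the arch at (382,243) and the stop at (415,252).

```bash
python3 - <<'E'
from h import *
f=cv2.imread('pics/top0.png')
c=r.camera('top');hsv=cv2.cvtColor(f,cv2.COLOR_BGR2HSV)
m=cv2.inRange(hsv,(3,170,60),(13,255,255)); m[:, :120]=0;m[:,240:]=0;m[320:]=0
n,l,st,ce=cv2.connectedComponentsWithStats(m)
for i in range(1,n):
    if st[i,4]<150: continue
    p=np.argwhere(l==i)[:,::-1].astype(float)
    mu=p.mean(0);ax=np.linalg.svd(p-mu,full_matrices=False)[2][0]
    t=(p-mu)@ax; e=[plane(c,mu+ax*t.min()-.5*ax,.047),plane(c,mu+ax*t.max()+ax*.5,.047)]
    d=e[1]-e[0];print(mu.round(1),'ends',e[0].round(4),e[1].round(4),'len',np.linalg.norm(d).round(4),'yaw',np.arctan2(d[1],d[0]).round(4),'c',((e[0]+e[1])/2).round(4))
# jig ply base
m=cv2.inRange(hsv,(10,70,70),(28,255,255));m[:,:250]=0;m[:,445:]=0;m[:185]=0;m[290:]=0
m=cv2.morphologyEx(m,cv2.MORPH_CLOSE,np.ones((25,25)))
k=max(cv2.findContours(m,0,1)[0],key=cv2.contourArea)
b=cv2.boxPoints(cv2.minAreaRect(k));P=np.array([plane(c,q,.012) for q in b]);print('jig box px',b.round(1).tolist());print(P.round(4));print([np.linalg.norm(P[i]-P[i-1]).round(4) for i in range(4)])
i=cv2.resize(f[170:300,130:450],None,fx=2.5,fy=2.5,interpolation=cv2.INTER_CUBIC);cv2.imwrite('pics/crop0.png',i)
E
```

```text
[183.2 196. ] ends [0.5909 0.3536 0.047 ] [0.574  0.1722 0.047 ] len 0.1822 yaw -1.6636 c [0.5825 0.2629 0.047 ]
[174.8 230.7] ends [0.5085 0.3265 0.047 ] [0.4979 0.2255 0.047 ] len 0.1016 yaw -1.6751 c [0.5032 0.276  0.047 ]
[169.4 266.5] ends [0.4298 0.3514 0.047 ] [0.4168 0.2094 0.047 ] len 0.1426 yaw -1.6621 c [0.4233 0.2804 0.047 ]
jig box px [[258.6000061035156, 229.8000030517578], [268.8999938964844, 194.6999969482422], [434.79998779296875, 243.60000610351562], [424.5, 278.70001220703125]]
[[ 0.5163  0.0943  0.012 ]
 [ 0.5998  0.0742  0.012 ]
 [ 0.4966 -0.3152  0.012 ]
 [ 0.4146 -0.2907  0.012 ]]
[np.float64(0.3982), np.float64(0.0859), np.float64(0.4028), np.float64(0.0856)]
```

View pics/crop0.png

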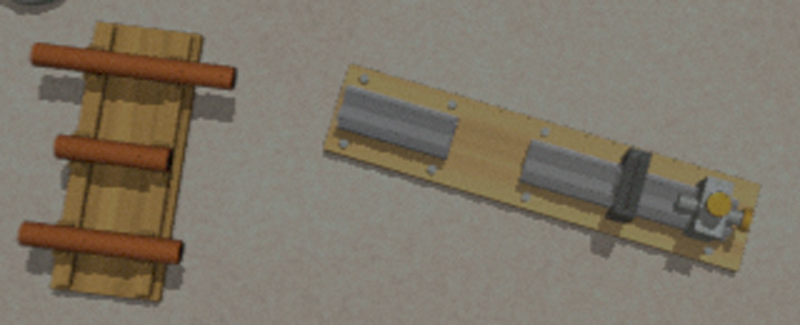

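Crop confirmed: the upper pipe at (183,196) measures 182 mm, against 143 and 102 mm for the others. It is copper, so it is pipe_long. Next I'll turn the tool to the pipe's heading and move over.

```bash
python3 -m creep '[{"claw":1,"turn":-0.18},{"claw":1,"turn":-0.18},{"claw":1,"turn":-0.18},{"claw":1,"turn":-0.18},{"claw":1,"turn":-0.18}]'
python3 -m creep '[{"claw":1,"turn":-0.16},{"claw":1,"turn":-0.156},{"claw":1,"x":5.5,"y":2},{"claw":1,"x":5.5,"y":2},{"claw":1,"x":5.5,"y":2}]'
python3 - <<'E'
from h import *
f=cv2.imread('pics/top0.png');c=r.camera('top');hsv=cv2.cvtColor(f,cv2.COLOR_BGR2HSV)
# rack base
m=cv2.inRange(hsv,(3,70,50),(28,255,255));m[:,:150]=0;m[:,214:]=0;m[:176]=0;m[296:]=0
m=cv2.morphologyEx(m,cv2.MORPH_OPEN,np.ones((21,21)))
k=max(cv2.findContours(m,0,1)[0],key=cv2.contourArea);b=cv2.boxPoints(cv2.minAreaRect(k))
P=np.array([plane(c,q,.02) for q in b]);print('rack',b.round(0).tolist(),P.round(4).tolist(),P.mean(0).round(4),[np.linalg.norm(P[i]-P[i-1]).round(3) for i in range(4)])
# groove: grey pixels within jig
J0=np.array([.558,.0843]);d=np.array([-.2557,-.9668]);n=np.array([.9668,-.2557])
g=cv2.inRange(hsv,(0,0,60),(179,45,255))
pts=[]
for v in range(185,290):
    for u in range(255,440):
        if g[v,u]:
            w=plane(c,(u,v),.042)[:2]-J0; pts.append((w@d-.158,w@n))
pts=np.array(pts)
for a,bb in((-.14,-.055),(.035,.10)):
    q=pts[(pts[:,0]>a)&(pts[:,0]<bb)&(abs(pts[:,1])<.022)]
    print('groove',a,len(q),np.percentile(q[:,1],[1,50,99]).round(4),np.polyfit(q[:,0],q[:,1],1).round(4))
q=pts[abs(pts[:,1])<.01]; h=np.histogram(q[:,0],bins=np.arange(-.16,.2,.01)); print(h[0].tolist())
print('screw tip x',(plane(c,(402,250.8),.052)[:2]-J0)@d-.158)
E
```

```text
rack [[149.0, 285.0], [162.0, 177.0], [210.0, 183.0], [196.0, 291.0]] [[0.3828, 0.3323, 0.02], [0.631, 0.3208, 0.02], [0.6203, 0.2112, 0.02], [0.3723, 0.2264, 0.02]] [0.5016 0.2727 0.02  ] [np.float64(0.106), np.float64(0.248), np.float64(0.11), np.float64(0.249)]
groove -0.14 661 [-0.0216 -0.0021  0.0176] [-0.0006 -0.0021]
groove 0.035 507 [-0.0217 -0.0022  0.0175] [-0.0023 -0.002 ]
[25, 31, 40, 38, 39, 38, 40, 39, 38, 38, 40, 23, 0, 0, 0, 0, 0, 0, 22, 38, 39, 38, 40, 39, 38, 39, 40, 37, 29, 39, 40, 38, 39, 40, 38]
screw tip x 0.16841195284235563schema error: expected keys claw, x, y, z, turn
schema error: expected keys claw, x, y, z, turn
```

```bash
python3 -m creep '[{"claw":1,"x":0,"y":0,"z":0,"turn":-0.18},{"claw":1,"x":0,"y":0,"z":0,"turn":-0.18},{"claw":1,"x":0,"y":0,"z":0,"turn":-0.18},{"claw":1,"x":0,"y":0,"z":0,"turn":-0.18},{"claw":1,"x":0,"y":0,"z":0,"turn":-0.18}]'
python3 -m creep '[{"claw":1,"x":0,"y":0,"z":0,"turn":-0.16},{"claw":1,"x":0,"y":0,"z":0,"turn":-0.156},{"claw":1,"x":5.5,"y":2,"z":0,"turn":0},{"claw":1,"x":5.5,"y":2,"z":0,"turn":0},{"claw":1,"x":5.5,"y":2,"z":0,"turn":0}]'
python3 -m creep '[{"claw":1,"x":5.5,"y":2,"z":0,"turn":0},{"claw":1,"x":5.5,"y":2,"z":0,"turn":0},{"claw":1,"x":5.5,"y":2,"z":0,"turn":0},{"claw":1,"x":5.5,"y":2,"z":0,"turn":0},{"claw":1,"x":5.5,"y":2,"z":0,"turn":0}]'
python3 -m creep '[{"claw":1,"x":5.5,"y":2,"z":0,"turn":0},{"claw":1,"x":5.5,"y":2,"z":0,"turn":0},{"claw":1,"x":5.5,"y":2,"z":0,"turn":0},{"claw":1,"x":5.5,"y":2,"z":0,"turn":0},{"claw":1,"x":0,"y":0,"z":0,"turn":0}]'
```

```text
t: 0.82
eef_pos: [0.1617, -0.6035, 0.231]
eef_rot: [-3.141, -0.001, 1.168]
force: [-0.1, -0.7, -0.0]
finger_gap: 0.0855
finger_force: 0.0
t: 1.45
eef_pos: [0.2373, -0.4433, 0.2309]
eef_rot: [3.141, -0.0, 1.477]
force: [-0.1, 1.2, 0.2]
finger_gap: 0.0854
finger_force: 0.0
t: 2.08
eef_pos: [0.3624, -0.1787, 0.2315]
eef_rot: [3.141, 0.0, 1.477]
force: [0.7, 0.5, -0.4]
finger_gap: 0.0851
finger_force: 0.0
t: 2.7
eef_pos: [0.4626, 0.0348, 0.2311]
eef_rot: [-3.141, -0.001, 1.484]
force: [-0.0, -0.8, -0.3]
finger_gap: 0.0854
finger_force: 0.0
```

```bash
python3 -c "
from h import *
s=r.read_state();c=r.camera('wrist');cv2.imwrite('pics/w1.png',c['frame']);np.savez('w1',p=s['eef_pos'],e=s['eef_rot'])"
python3 -m creep '[{"claw":1,"x":4.8,"y":2,"z":0,"turn":0},{"claw":1,"x":4.8,"y":2,"z":0,"turn":0},{"claw":1,"x":4.8,"y":2,"z":0,"turn":0},{"claw":1,"x":4.8,"y":1.9,"z":0,"turn":0},{"claw":1,"x":4.7,"y":1.9,"z":0,"turn":0}]'
python3 -c "
from h import *
s=r.read_state();c=r.camera('wrist');cv2.imwrite('pics/w2.png',c['frame']);np.savez('w2',p=s['eef_pos'],e=s['eef_rot']);print(c['mount'],c['fx'],c['k1'])
a=cv2.imread('pics/w1.png');cv2.imwrite('pics/w12.png',cv2.resize(np.hstack([a,c['frame']]),(800,300)))"
```

```text
t: 3.38
eef_pos: [0.5828, 0.2595, 0.2313]
eef_rot: [3.142, 0.001, 1.476]
force: [0.5, -0.8, 0.9]
finger_gap: 0.085
finger_force: 0.0
[[ 3.21684057e-04 -9.62640276e-01 -2.70783301e-01  6.91616487e-02]
 [ 9.99999843e-01  1.85273569e-04  5.29324397e-04 -1.79440341e-04]
 [-4.59379995e-04 -2.70783428e-01  9.62640184e-01 -1.42826020e-01]
 [ 0.00000000e+00  0.00000000e+00  0.00000000e+00  1.00000000e+00]] 345.62181431794136 0.0008761246763742741
```

View pics/w12.png

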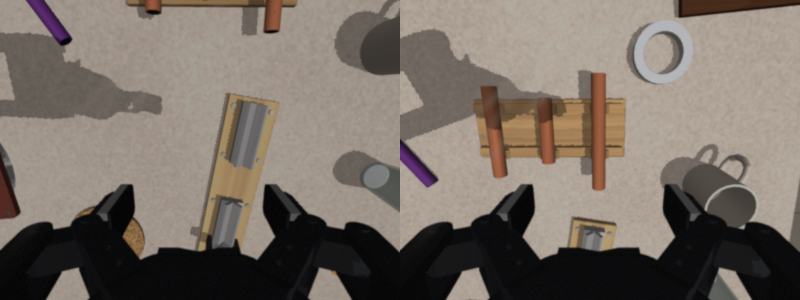

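Wrist views. Left: the jig groove runs from about (245,100) to (225,250) with the window gap near (235,180). Right: the rack, with the long pipe upright at about (598,130). I'll measure both.

```bash
cat >> h.py <<'E'
def wT(c,p,e):
    T=np.eye(4);T[:3,:3]=R.from_euler('xyz',e).as_matrix();T[:3,3]=p
    return T@np.array(c['mount'])
E
python3 - <<'E'
from h import *
c=r.camera('wrist')
z=np.load('w2.npz');T=wT(c,z['p'],z['e']);f=cv2.imread('pics/w2.png');hsv=cv2.cvtColor(f,cv2.COLOR_BGR2HSV)
m=cv2.inRange(hsv,(3,135,40),(13,255,255));m[:,:290]=0;m[:,345:]=0;m[330:]=0
l,st=cv2.connectedComponentsWithStats(m)[1:3];i=1+st[1:,4].argmax();p=np.argwhere(l==i)[:,::-1].astype(float);mu=p.mean(0);ax=np.linalg.svd(p-mu,full_matrices=False)[2][0];t=(p-mu)@ax
e=[plane(c,mu+ax*s,.050,T) for s in(t.min()-.5,t.max()+.5)];d=e[1]-e[0];print(mu,st[i],e,'len',np.linalg.norm(d),'yaw',np.arctan2(d[1],d[0]),'c',(e[0]+e[1])/2)
# rack boards (edges along col outside the pipe)
m=cv2.inRange(hsv,(8,90,60),(28,255,255));m[:,:110]=0;m[:,370:]=0;m[270:]=0;m[:140]=0
k=max(cv2.findContours(cv2.morphologyEx(m,cv2.MORPH_CLOSE,np.ones((35,35))),0,1)[0],key=cv2.contourArea);b=cv2.boxPoints(cv2.minAreaRect(k));print('rack',b.tolist(),np.array([plane(c,q,.02,T) for q in b]).round(4).tolist())
# jig
z=np.load('w1.npz');T=wT(c,z['p'],z['e']);f=cv2.imread('pics/w1.png');hsv=cv2.cvtColor(f,cv2.COLOR_BGR2HSV)
J0=np.array([.558,.0843]);d=np.array([-.2557,-.9668]);n=np.array([.9668,-.2557])
g=cv2.inRange(hsv,(0,0,40),(179,60,255));w=cv2.inRange(hsv,(10,75,40),(28,255,255))
for zz,mk,nm,ym,rng in((.042,g,'groove',.024,((-.14,-.1),(-.1,-.055),(.03,.06))),(.012,w,'ply',.06,((-.14,-.1),(-.1,-.055),(-.03,.01)))):
    vu=np.argwhere(mk[130:400,300:460])+[130,300]
    q=np.array([plane(c,(u,v),zz,T)[:2]-J0 for v,u in vu]);X=q@d-.158;Y=q@n
    for a,b in rng:
        k=(X>a)&(X<b)&(abs(Y)<ym);print(nm,a,k.sum(),np.percentile(Y[k],[1,50,99]).round(4),'xmin..max',X[abs(Y)<ym].min().round(4))
    if nm=='groove': print(np.histogram(X[abs(Y)<.008],bins=np.arange(-.16,.06,.005))[0].tolist())
cv2.imwrite('pics/w1c.png',cv2.resize(f[130:400,300:460],None,fx=2.2,fy=2.2))
E
```

```text
[317.08712413 207.52377281] [ 306  118   23  186 3891] [array([0.59067263, 0.34950693, 0.05      ]), array([0.57391187, 0.16969633, 0.05      ])] len 0.18059007065945604 yaw -1.6637411474547155 c [0.58229225 0.25960163 0.05      ]
rack [[117.0, 140.0], [360.0, 140.0], [360.0, 269.0], [117.0, 269.0]] [[0.3931, 0.3492, 0.02], [0.6311, 0.3266, 0.02], [0.6228, 0.1916, 0.02], [0.3591, 0.2168, 0.02]]
groove -0.14 1786 [-0.0236 -0.0034  0.017 ] xmin..max -0.1851
groove -0.1 1819 [-0.0235 -0.0033  0.0211] xmin..max -0.1851
groove 0.03 916 [-0.0235 -0.0035  0.0167] xmin..max -0.1851
[71, 0, 73, 91, 90, 91, 87, 86, 87, 85, 83, 83, 83, 80, 79, 80, 77, 78, 77, 74, 75, 75, 55, 0, 0, 0, 0, 0, 0, 0, 0, 0, 0, 0, 30, 64, 63, 61, 61, 60, 60, 59, 58]
ply -0.14 1329 [-0.0415 -0.0226  0.0426] xmin..max -0.1562
ply -0.1 1446 [-0.0415 -0.0226  0.0425] xmin..max -0.1562
ply -0.03 2450 [-0.0409  0.0002  0.042 ] xmin..max -0.1562
```

Both views agree: the pipe centre is about (0.582, 0.261), heading 1.478, length 181 mm. The jig's ply edges and groove ends match the given sizes. Descending now.

```bash
python3 -m creep '[{"claw":0.75,"x":0.3,"y":0,"z":4.5,"turn":0},{"claw":0.75,"x":0,"y":0,"z":4.5,"turn":0},{"claw":0.75,"x":0,"y":0,"z":4.5,"turn":0},{"claw":0.75,"x":0,"y":0,"z":3,"turn":0},{"claw":0.75,"x":0,"y":0,"z":0,"turn":0}]' 40
python3 -m creep '[{"claw":0.75,"x":0,"y":0,"z":1.5,"turn":0},{"claw":0.75,"x":0,"y":0,"z":1.5,"turn":0},{"claw":0.75,"x":0,"y":0,"z":0.9,"turn":0},{"claw":0.75,"x":0,"y":0,"z":0,"turn":0},{"claw":0.75,"x":0,"y":0,"z":0,"turn":0}]'
```

```text
t: 4.1
eef_pos: [0.5797, 0.2602, 0.0632]
eef_rot: [-3.135, 0.003, 1.476]
force: [-1.4, -0.3, 0.2]
finger_gap: 0.064
finger_force: 0.0
t: 4.72
eef_pos: [0.5824, 0.2632, 0.0277]
eef_rot: [3.141, -0.0, 1.478]
force: [-0.4, -0.6, 0.5]
finger_gap: 0.0643
finger_force: 0.0
```

```bash
python3 -m creep '[{"claw":0.1,"x":0,"y":0,"z":0,"turn":0},{"claw":0.1,"x":0,"y":0,"z":0,"turn":0},{"claw":0.1,"x":0,"y":0,"z":0,"turn":0},{"claw":0.1,"x":0,"y":0,"z":0,"turn":0},{"claw":0.1,"x":0,"y":0,"z":0,"turn":0}]' 40
```

```text
t: 5.35
eef_pos: [0.5827, 0.2631, 0.0279]
eef_rot: [3.14, -0.0, 1.478]
force: [1.7, -0.8, 1.7]
finger_gap: 0.0206
finger_force: 39.2
```

```bash
python3 -m creep '[{"claw":0.1,"x":0,"y":0,"z":-1,"turn":0},{"claw":0.1,"x":0,"y":0,"z":-3,"turn":0},{"claw":0.1,"x":0,"y":0,"z":-3,"turn":0},{"claw":0.1,"x":0,"y":0,"z":-3,"turn":0},{"claw":0.1,"x":0,"y":0,"z":0,"turn":0.166}]'
python3 -m creep '[{"claw":0.1,"x":-3,"y":0.2,"z":0,"turn":0},{"claw":0.1,"x":-5,"y":0.3,"z":0,"turn":0},{"claw":0.1,"x":-5,"y":0.4,"z":0,"turn":0},{"claw":0.1,"x":-5,"y":0.4,"z":0,"turn":0},{"claw":0.1,"x":-5,"y":0.3,"z":0,"turn":0}]'
python3 -m creep '[{"claw":0.1,"x":-4,"y":0.3,"z":0,"turn":0},{"claw":0.1,"x":-4,"y":0.3,"z":0,"turn":0},{"claw":0.1,"x":-1.7,"y":0,"z":0,"turn":0},{"claw":0.1,"x":0,"y":0,"z":0,"turn":0},{"claw":0.1,"x":0,"y":0,"z":0,"turn":0}]'
python3 -c "
from h import *
s=r.read_state();c=r.camera('wrist');cv2.imwrite('pics/w3.png',c['frame']);t=r.camera('top')['frame'];cv2.imwrite('pics/t3.png',t);np.savez('w3',p=s['eef_pos'],e=s['eef_rot'])
cv2.imwrite('pics/w3v.png',np.hstack([cv2.resize(c['frame'],(400,300)),cv2.resize(t[180:300,240:450],(400,300))]))"
```

```text
t: 5.98
eef_pos: [0.5836, 0.2637, 0.1311]
eef_rot: [3.138, -0.003, 1.308]
force: [0.2, -0.3, -1.8]
finger_gap: 0.0206
finger_force: 39.2
t: 6.6
eef_pos: [0.5376, 0.0353, 0.1273]
eef_rot: [-3.141, 0.0, 1.312]
force: [0.2, 0.1, -1.8]
finger_gap: 0.0212
finger_force: 39.3
t: 7.22
eef_pos: [0.5196, -0.0576, 0.1273]
eef_rot: [-3.141, -0.001, 1.312]
force: [0.3, -0.2, -1.2]
finger_gap: 0.0207
finger_force: 39.3
```

View pics/w3v.png

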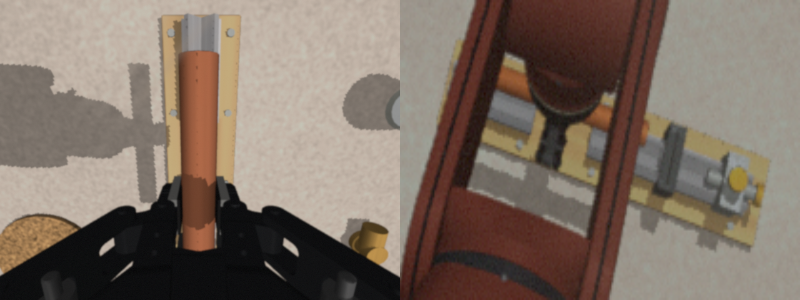

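Pipe is in the grip, lined up above the jig (left view: pipe at column 199, ply edges at 163 and 240). I'll measure the lateral offset.

```bash
python3 - <<'E'
from h import *
c=r.camera('wrist');z=np.load('w3.npz');T=wT(c,z['p'],z['e']);f=cv2.imread('pics/w3.png');hsv=cv2.cvtColor(f,cv2.COLOR_BGR2HSV)
Rt=R.from_euler('xyz',z['e']).as_matrix();tl=lambda w:(Rt.T@(w-z['p']))
w=cv2.inRange(hsv,(10,75,40),(28,255,255));g=cv2.inRange(hsv,(0,0,60),(179,40,255));cu=cv2.inRange(hsv,(3,135,40),(13,255,255))
for nm,mk,zz,rows in(('ply',w,.012,range(40,280,30)),('groove',g,.042,range(35,75,8)),('pipe',cu,z['p'][2]+.019,range(100,300,40))):
    for v in rows:
        us=np.flatnonzero(mk[v,255:390])+255
        if len(us)>3:
            a,b=tl(plane(c,(us.min()-.5,v),zz,T)),tl(plane(c,(us.max()+.5,v),zz,T));print(nm,v,'x',a[0].round(3),'y',a[1].round(4),b[1].round(4),'mid',((a+b)/2)[1].round(4))
us=np.flatnonzero(cu[:,319]);print('pipe end x',tl(plane(c,(319,us.min()),z['p'][2]+.021,T))[0])
us=np.flatnonzero(w[:,270]);print('ply end x',tl(plane(c,(270,us.min()),.012,T)))
E
```

```text
ply 40 x 0.135 y -0.0397 0.0444 mid 0.0024
ply 70 x 0.117 y -0.0398 0.044 mid 0.0021
ply 100 x 0.098 y -0.04 0.0443 mid 0.0022
ply 130 x 0.078 y -0.0394 0.0439 mid 0.0022
ply 160 x 0.057 y -0.0396 0.0442 mid 0.0023
ply 190 x 0.035 y -0.0398 0.0445 mid 0.0023
ply 220 x 0.012 y -0.04 0.044 mid 0.002
ply 250 x -0.012 y -0.0401 0.0443 mid 0.0021
groove 35 x 0.13 y -0.0373 0.042 mid 0.0024
groove 43 x 0.126 y -0.0375 0.0423 mid 0.0024
groove 51 x 0.121 y -0.0377 0.0425 mid 0.0024
groove 59 x 0.117 y -0.0379 0.0428 mid 0.0024
groove 67 x 0.113 y -0.0381 0.043 mid 0.0024
pipe 100 x 0.083 y -0.0103 0.0101 mid -0.0001
pipe 140 x 0.07 y -0.0109 0.0101 mid -0.0004
pipe 180 x 0.056 y -0.0109 0.01 mid -0.0004
pipe 220 x 0.042 y -0.0105 0.0104 mid -0.0001
pipe 260 x 0.026 y -0.0105 0.0103 mid -0.0001
pipe end x 0.08804030023917161
ply end x [ 0.14381505 -0.03165158  0.11535359]
```

```bash
python3 -m creep '[{"claw":0.1,"x":-0.2,"y":0.2,"z":3,"turn":0},{"claw":0.1,"x":0,"y":0,"z":3,"turn":0},{"claw":0.1,"x":0,"y":0,"z":2,"turn":0},{"claw":0.1,"x":0,"y":0,"z":1,"turn":0},{"claw":0.1,"x":0,"y":0,"z":0.3,"turn":0}]'
python3 -m creep '[{"claw":0.1,"x":0,"y":0,"z":0.2,"turn":0},{"claw":0.1,"x":0,"y":0,"z":0.2,"turn":0},{"claw":0.1,"x":0,"y":0,"z":0.1,"turn":0},{"claw":0.1,"x":0,"y":0,"z":0,"turn":0},{"claw":0.1,"x":0,"y":0,"z":0,"turn":0}]'
```

```text
t: 8.0
eef_pos: [0.5209, -0.0606, 0.034]
eef_rot: [-3.141, -0.0, 1.313]
force: [-0.3, 0.4, -0.1]
finger_gap: 0.0207
finger_force: 39.3
t: 8.62
eef_pos: [0.5211, -0.0612, 0.0295]
eef_rot: [3.141, -0.0, 1.312]
force: [-0.9, -0.3, -1.1]
finger_gap: 0.0206
finger_force: 39.3
```

```bash
python3 -m creep '[{"claw":0.1,"x":0,"y":0,"z":0.08,"turn":0},{"claw":0.1,"x":0,"y":0,"z":0,"turn":0},{"claw":0.1,"x":0,"y":0,"z":0.06,"turn":0},{"claw":0.1,"x":0,"y":0,"z":0,"turn":0},{"claw":0.1,"x":0,"y":0,"z":0,"turn":0}]'
```

```text
t: 9.25
eef_pos: [0.5212, -0.0612, 0.028]
eef_rot: [3.141, 0.0, 1.312]
force: [-0.1, 0.3, -2.1]
finger_gap: 0.0206
finger_force: 39.3
```

```bash
python3 -m creep '[{"claw":0.1,"x":0,"y":0,"z":0.05,"turn":0},{"claw":0.1,"x":0,"y":0,"z":0,"turn":0},{"claw":0.1,"x":0,"y":0,"z":0.05,"turn":0},{"claw":0.1,"x":0,"y":0,"z":0,"turn":0},{"claw":0.1,"x":0,"y":0,"z":0,"turn":0}]'
```

```text
t: 9.88
eef_pos: [0.5213, -0.0612, 0.0278]
eef_rot: [3.141, 0.0, 1.312]
force: [-3.3, 0.0, 8.9]
finger_gap: 0.0206
finger_force: 40.3
```

```bash
python3 -m creep '[{"claw":0.35,"x":0,"y":0,"z":0,"turn":0},{"claw":0.6,"x":0,"y":0,"z":0,"turn":0},{"claw":0.6,"x":0,"y":0,"z":0,"turn":0},{"claw":0.6,"x":0,"y":0,"z":-1,"turn":0},{"claw":0.6,"x":0,"y":0,"z":-2,"turn":0}]'
python3 -m creep '[{"claw":0.6,"x":0,"y":0,"z":-4,"turn":0},{"claw":0.3,"x":0,"y":0,"z":-5,"turn":0},{"claw":0,"x":4,"y":0,"z":0,"turn":0},{"claw":0,"x":4,"y":0,"z":0,"turn":0},{"claw":0,"x":4,"y":0,"z":0,"turn":0}]' 20
python3 -c "
from h import *
s=r.read_state();print(s['eef_pos']);c=r.camera('wrist');np.savez('w4',p=s['eef_pos'],e=s['eef_rot']);t=r.camera('top')['frame'];cv2.imwrite('pics/w4.png',c['frame']);cv2.imwrite('pics/t4.png',t)
cv2.imwrite('pics/w4v.png',np.hstack([cv2.resize(c['frame'],(400,300)),cv2.resize(t[180:300,240:450],(400,300))]))"
```

```text
t: 10.5
eef_pos: [0.5202, -0.0609, 0.0568]
eef_rot: [-3.14, -0.0, 1.312]
force: [1.0, 0.6, -0.8]
finger_gap: 0.0516
finger_force: 0.0
t: 11.12
eef_pos: [0.5523, 0.0559, 0.148]
eef_rot: [3.14, -0.0, 1.311]
force: [0.1, -0.2, -0.4]
finger_gap: 0.0001
finger_force: 0.0
[0.55226873 0.05585929 0.14803288]
```

View pics/w4v.png

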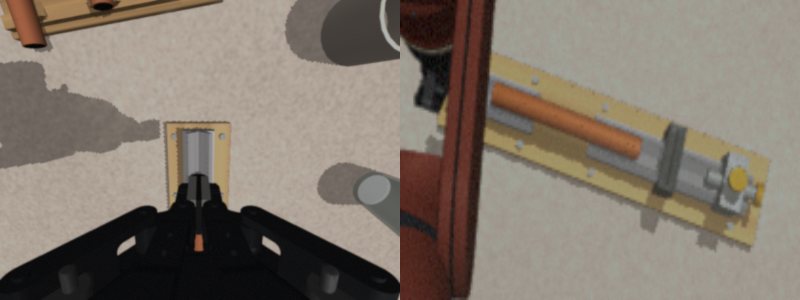

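The pipe lies in the groove, before the arch (right view: from (92,93) to (240,148)). The screw tip is near (306,177). I'll compute the pipe ends and the tip.

```bash
python3 - <<'E'
from h import *
c=r.camera('top');f=cv2.imread('pics/t4.png');hsv=cv2.cvtColor(f,cv2.COLOR_BGR2HSV)
m=cv2.inRange(hsv,(3,150,60),(14,255,255));m[:,:250]=0;m[:,385:]=0;m[:190]=0;m[270:]=0
l,st=cv2.connectedComponentsWithStats(m)[1:3];i=1+st[1:,4].argmax();p=np.argwhere(l==i)[:,::-1].astype(float);mu=p.mean(0);ax=np.linalg.svd(p-mu,full_matrices=False)[2][0];t=(p-mu)@ax
J0=np.array([.558,.0843]);d=np.array([-.2557,-.9668]);n=np.array([.9668,-.2557])
X=lambda w:((w[:2]-J0)@d-.158,(w[:2]-J0)@n)
e=[mu+ax*s for s in(t.min()-.5,t.max()+.5)]
for q in e: w=plane(c,q,.049);print(q,w,np.round(X(w),4))
print('tcp',np.round(X(r.read_state()['eef_pos']),4))
for q in((401,250.5),(403,251)): print('tip',np.round(X(plane(c,q,.049)),4))
# profile along the axis from 120 to 185 mm
def px(w):
    q=Rc(c).T@(w-c['position']);return q[0]/q[2]*c['fx']+c['cx'],q[1]/q[2]*c['fy']+c['cy']
g=cv2.cvtColor(f,cv2.COLOR_BGR2GRAY)
for x in np.arange(.126,.182,.003):
    w=J0+d*(x+.158);P=[px(np.r_[w+n*k,.049]) for k in(-.005,-.0,.005)]
    print(round(x,3),[int(cv2.getRectSubPix(g,(1,1),a)[0,0]) for a in P])
cv2.imwrite('pics/stop.png',cv2.resize(f[225:275,370:440],None,fx=8,fy=8,interpolation=cv2.INTER_CUBIC))
E
```

```text
[288.38276774 216.34696967] [0.5431941  0.02477114 0.049     ] [-0.0967  0.0009]
[351.88817472 234.2405063 ] [ 0.50707375 -0.11850923  0.049     ] [0.0511 0.0026]
tcp [-0.1294  0.0013]
tip [ 0.1665 -0.0013]
tip [ 0.1711 -0.0011]
0.126 [80, 82, 78]
0.129 [80, 78, 77]
0.132 [101, 91, 94]
0.135 [129, 113, 113]
0.138 [130, 115, 113]
0.141 [130, 116, 114]
0.144 [130, 116, 115]
0.147 [128, 116, 115]
0.15 [129, 117, 115]
0.153 [129, 115, 115]
0.156 [129, 115, 115]
0.159 [130, 117, 114]
0.162 [110, 114, 115]
0.165 [79, 101, 99]
0.168 [94, 125, 116]
0.171 [96, 134, 130]
0.174 [96, 136, 129]
0.177 [96, 135, 134]
0.18 [94, 134, 125]
```

View pics/stop.png

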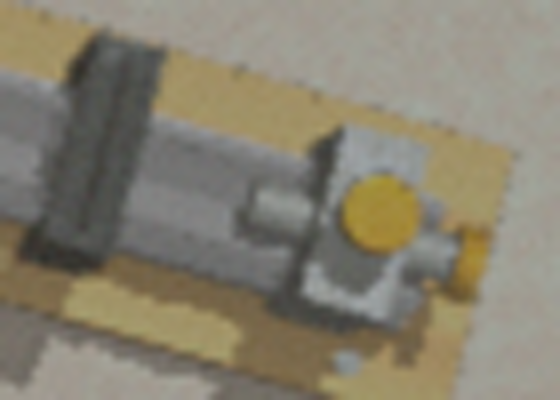

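```bash
python3 -m creep '[{"claw":0,"x":0,"y":0,"z":4,"turn":0},{"claw":0,"x":0,"y":0,"z":4,"turn":0},{"claw":0,"x":0,"y":0,"z":1.5,"turn":0},{"claw":0,"x":0,"y":0,"z":0.8,"turn":0},{"claw":0,"x":0,"y":0,"z":0,"turn":0}]' 20
python3 -m creep '[{"claw":0,"x":-0.5,"y":0,"z":0,"turn":0},{"claw":0,"x":-0.5,"y":0,"z":0,"turn":0},{"claw":0,"x":-0.5,"y":0,"z":0,"turn":0},{"claw":0,"x":-0.4,"y":0,"z":0,"turn":0},{"claw":0,"x":-0.4,"y":0,"z":0,"turn":0}]'
python3 -m creep '[{"claw":0,"x":-0.8,"y":0,"z":0,"turn":0},{"claw":0,"x":-0.8,"y":0,"z":0,"turn":0},{"claw":0,"x":-0.8,"y":0,"z":0,"turn":0},{"claw":0,"x":-0.8,"y":0,"z":0,"turn":0},{"claw":0,"x":-0.8,"y":0,"z":0,"turn":0}]'
```

```text
t: 11.9
eef_pos: [0.5523, 0.0545, 0.0446]
eef_rot: [3.141, -0.0, 1.311]
force: [-0.6, -1.2, -0.1]
finger_gap: -0.0003
finger_force: 0.0
t: 12.52
eef_pos: [0.5458, 0.0324, 0.044]
eef_rot: [3.142, -0.0, 1.312]
force: [0.0, 1.5, 0.8]
finger_gap: -0.0001
finger_force: 0.8
t: 13.15
eef_pos: [0.5355, -0.0066, 0.044]
eef_rot: [3.141, -0.0, 1.312]
force: [1.6, 1.9, 1.1]
finger_gap: -0.0004
finger_force: 0.9
```

```bash
python3 -m creep '[{"claw":0,"x":-0.6,"y":0,"z":0,"turn":0},{"claw":0,"x":-0.6,"y":0,"z":0,"turn":0},{"claw":0,"x":-0.6,"y":0,"z":0,"turn":0},{"claw":0,"x":-0.5,"y":0,"z":0,"turn":0},{"claw":0,"x":-0.3,"y":0,"z":0,"turn":0}]'
python3 -c "
from h import *
f=r.camera('top')['frame'];cv2.imwrite('pics/t5.png',f);cv2.imwrite('pics/t5v.png',cv2.resize(f[215:275,330:440],None,fx=7,fy=7,interpolation=cv2.INTER_CUBIC))"
```

```text
t: 13.78
eef_pos: [0.5289, -0.0315, 0.0439]
eef_rot: [-3.142, -0.0, 1.312]
force: [0.6, 1.6, 0.6]
finger_gap: -0.0002
finger_force: 0.8
```

View pics/t5v.png

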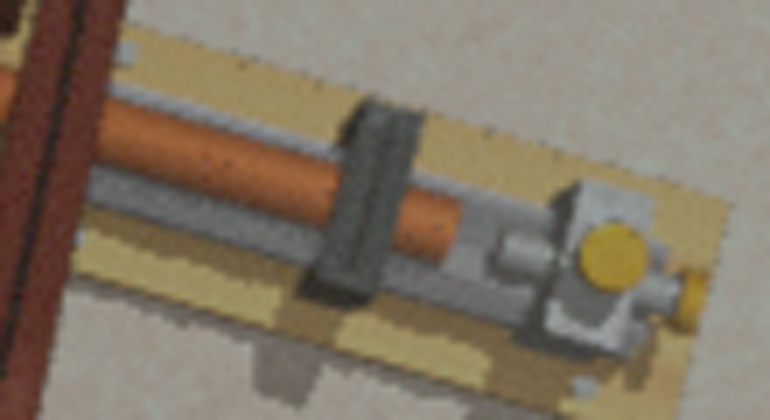

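The pipe end is past the arch at (458,233) and the screw tip is at (493,249), so about 12 mm remain.

```bash
python3 -m creep '[{"claw":0,"x":-0.2,"y":0,"z":0,"turn":0},{"claw":0,"x":-0.2,"y":0,"z":0,"turn":0},{"claw":0,"x":-0.2,"y":0,"z":0,"turn":0},{"claw":0,"x":-0.1,"y":0,"z":0,"turn":0},{"claw":0,"x":-0.05,"y":0,"z":0,"turn":0}]'
python3 -m creep '[{"claw":0,"x":-0.05,"y":0,"z":0,"turn":0},{"claw":0,"x":-0.05,"y":0,"z":0,"turn":0},{"claw":0,"x":-0.03,"y":0,"z":0,"turn":0},{"claw":0,"x":0,"y":0,"z":0,"turn":0},{"claw":0,"x":0,"y":0,"z":0,"turn":0}]'
```

```text
t: 14.45
eef_pos: [0.527, -0.0385, 0.0439]
eef_rot: [-3.142, -0.0, 1.312]
force: [0.4, 1.7, 1.3]
finger_gap: -0.0001
finger_force: 0.7
t: 15.08
eef_pos: [0.5267, -0.0397, 0.0439]
eef_rot: [-3.142, 0.0, 1.312]
force: [0.6, 0.2, 0.7]
finger_gap: -0.0
finger_force: 0.5
```

```bash
python3 -m creep '[{"claw":0,"x":-0.02,"y":0,"z":0,"turn":0},{"claw":0,"x":0,"y":0,"z":0,"turn":0},{"claw":0,"x":-0.02,"y":0,"z":0,"turn":0},{"claw":0,"x":0,"y":0,"z":0,"turn":0},{"claw":0,"x":0,"y":0,"z":0,"turn":0}]'
python3 -m creep '[{"claw":0,"x":-0.02,"y":0,"z":0,"turn":0},{"claw":0,"x":0,"y":0,"z":0,"turn":0},{"claw":0,"x":-0.02,"y":0,"z":0,"turn":0},{"claw":0,"x":0,"y":0,"z":0,"turn":0},{"claw":0,"x":0,"y":0,"z":0,"turn":0}]'
```

```text
t: 15.7
eef_pos: [0.5266, -0.0401, 0.0439]
eef_rot: [-3.142, -0.0, 1.312]
force: [0.5, 1.5, 0.2]
finger_gap: 0.0007
finger_force: 0.6
t: 16.32
eef_pos: [0.5265, -0.0405, 0.0439]
eef_rot: [3.142, 0.0, 1.312]
force: [0.5, 0.4, 0.4]
finger_gap: 0.0001
finger_force: 0.6
```

```bash
python3 -m creep '[{"claw":0,"x":-0.02,"y":0,"z":0,"turn":0},{"claw":0,"x":0,"y":0,"z":0,"turn":0},{"claw":0,"x":-0.02,"y":0,"z":0,"turn":0},{"claw":0,"x":0,"y":0,"z":0,"turn":0},{"claw":0,"x":0,"y":0,"z":0,"turn":0}]'
```

```text
t: 16.95
eef_pos: [0.5264, -0.0409, 0.0439]
eef_rot: [3.142, 0.0, 1.312]
force: [-0.1, 0.8, 1.1]
finger_gap: 0.0001
finger_force: 0.6
```

```bash
python3 -m creep '[{"claw":0,"x":-0.02,"y":0,"z":0,"turn":0},{"claw":0,"x":0,"y":0,"z":0,"turn":0},{"claw":0,"x":-0.02,"y":0,"z":0,"turn":0},{"claw":0,"x":0,"y":0,"z":0,"turn":0},{"claw":0,"x":0,"y":0,"z":0,"turn":0}]'
```

```text
t: 17.58
eef_pos: [0.5263, -0.0413, 0.0439]
eef_rot: [3.142, 0.0, 1.312]
force: [0.4, 1.0, 0.6]
finger_gap: -0.0001
finger_force: 0.6
```

```bash
python3 -m creep '[{"claw":0,"x":-0.02,"y":0,"z":0,"turn":0},{"claw":0,"x":0,"y":0,"z":0,"turn":0},{"claw":0,"x":-0.02,"y":0,"z":0,"turn":0},{"claw":0,"x":0,"y":0,"z":0,"turn":0},{"claw":0,"x":0,"y":0,"z":0,"turn":0}]'
python3 - <<'E'
from h import *
f=r.camera('top')['frame'];cv2.imwrite('pics/t6.png',f)
d=np.array([-.2557,-.9668]);n=np.array([.9668,-.2557]);J0=np.array([.558,.0843]);c=r.camera('top')
def px(w):
    q=Rc(c).T@(w-c['position']);return q[0]/q[2]*c['fx']+c['cx'],q[1]/q[2]*c['fy']+c['cy']
for nm in('t5','t6'):
    h=cv2.cvtColor(cv2.imread(f'pics/{nm}.png'),cv2.COLOR_BGR2HSV)[:,:,1]
    print(nm,[(round(x*1000),int(cv2.getRectSubPix(h,(1,1),px(np.r_[J0+d*(x+.158)+n*.001,.05]))[0,0])) for x in np.arange(.142,.176,.002)])
E
```

```text
t: 18.2
eef_pos: [0.5262, -0.0416, 0.0439]
eef_rot: [-3.142, -0.0, 1.312]
force: [0.5, 1.4, 0.5]
finger_gap: 0.0001
finger_force: 0.6
t5 [(142, 153), (144, 141), (146, 144), (148, 153), (150, 125), (152, 46), (154, 6), (156, 7), (158, 5), (160, 4), (162, 2), (164, 6), (166, 12), (168, 11), (170, 8), (172, 4), (174, 5)]
t6 [(142, 148), (144, 148), (146, 150), (148, 147), (150, 146), (152, 149), (154, 147), (156, 152), (158, 148), (160, 131), (162, 84), (164, 26), (166, 15), (168, 4), (170, 7), (172, 9), (174, 9)]
```

```bash
python3 -m creep '[{"claw":0,"x":-0.03,"y":0,"z":0,"turn":0},{"claw":0,"x":-0.02,"y":0,"z":0,"turn":0},{"claw":0,"x":-0.02,"y":0,"z":0,"turn":0},{"claw":0,"x":-0.02,"y":0,"z":0,"turn":0},{"claw":0,"x":0,"y":0,"z":0,"turn":0}]'
```

```text
t: 18.92
eef_pos: [0.5259, -0.0425, 0.0439]
eef_rot: [-3.142, 0.0, 1.312]
force: [0.4, 0.4, -0.7]
finger_gap: 0.0001
finger_force: 0.6
```

```bash
python3 -m creep '[{"claw":0,"x":-0.02,"y":0,"z":0,"turn":0},{"claw":0,"x":0,"y":0,"z":0,"turn":0},{"claw":0,"x":-0.02,"y":0,"z":0,"turn":0},{"claw":0,"x":0,"y":0,"z":0,"turn":0},{"claw":0,"x":0,"y":0,"z":0,"turn":0}]'
```

```text
t: 19.55
eef_pos: [0.5258, -0.0429, 0.0439]
eef_rot: [-3.142, 0.0, 1.312]
force: [0.5, 1.8, -0.1]
finger_gap: -0.0001
finger_force: 0.6
```

```bash
python3 -m creep '[{"claw":0,"x":-0.02,"y":0,"z":0,"turn":0},{"claw":0,"x":0,"y":0,"z":0,"turn":0},{"claw":0,"x":-0.02,"y":0,"z":0,"turn":0},{"claw":0,"x":0,"y":0,"z":0,"turn":0},{"claw":0,"x":0,"y":0,"z":0,"turn":0}]'
```

```text
t: 20.18
eef_pos: [0.5257, -0.0433, 0.0439]
eef_rot: [-3.142, 0.0, 1.312]
force: [0.6, 0.8, 0.7]
finger_gap: -0.0001
finger_force: 0.6
```

```bash
python3 -m creep '[{"claw":0,"x":-0.02,"y":0,"z":0,"turn":0},{"claw":0,"x":0,"y":0,"z":0,"turn":0},{"claw":0,"x":-0.02,"y":0,"z":0,"turn":0},{"claw":0,"x":0,"y":0,"z":0,"turn":0},{"claw":0,"x":0,"y":0,"z":0,"turn":0}]'
```

```text
t: 20.8
eef_pos: [0.5256, -0.0437, 0.0439]
eef_rot: [-3.142, 0.0, 1.312]
force: [0.3, 1.1, 0.1]
finger_gap: 0.0004
finger_force: 0.6
```

```bash
python3 -m creep '[{"claw":0,"x":-0.02,"y":0,"z":0,"turn":0},{"claw":0,"x":0,"y":0,"z":0,"turn":0},{"claw":0,"x":-0.02,"y":0,"z":0,"turn":0},{"claw":0,"x":0,"y":0,"z":0,"turn":0},{"claw":0,"x":0,"y":0,"z":0,"turn":0}]'
```

```text
t: 21.42
eef_pos: [0.5256, -0.0441, 0.0439]
eef_rot: [3.141, 0.0, 1.312]
force: [1.4, 1.8, -0.7]
finger_gap: -0.0002
finger_force: 0.6
```

```bash
python3 - <<'E'
from h import *
c=r.camera('top');f=c['frame'];cv2.imwrite('pics/t7.png',f)
cv2.imwrite('pics/t7v.png',cv2.resize(f[225:275,370:440],None,fx=8,fy=8,interpolation=cv2.INTER_CUBIC))
a=cv2.imread('pics/t4.png').astype(int);print('stop region change',abs(f.astype(int)-a)[238:266,406:436].mean(),abs(f.astype(int)-a)[20:60,400:500].mean())
E
```

```text
stop region change 4.731349206349206 4.856916666666667
```

View pics/t7v.png

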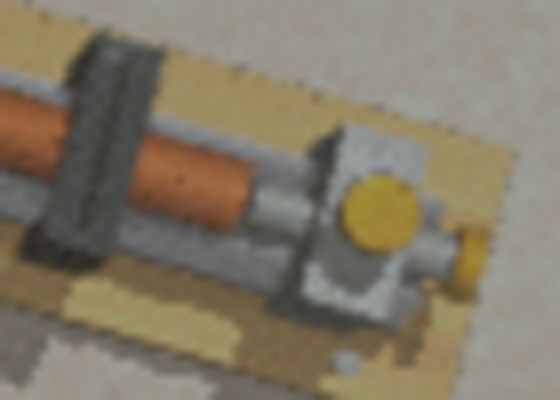

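The pipe end at (250,195) is almost at the screw tip at (250,210), and the stop has not moved. I'll keep creeping until the force rises.

```bash
python3 -m creep '[{"claw":0,"x":-0.02,"y":0,"z":0,"turn":0},{"claw":0,"x":0,"y":0,"z":0,"turn":0},{"claw":0,"x":-0.02,"y":0,"z":0,"turn":0},{"claw":0,"x":0,"y":0,"z":0,"turn":0},{"claw":0,"x":0,"y":0,"z":0,"turn":0}]'
```

```text
t: 22.1
eef_pos: [0.5254, -0.0444, 0.0439]
eef_rot: [-3.142, 0.0, 1.312]
force: [0.6, 1.7, -0.4]
finger_gap: 0.0
finger_force: 0.6
```

```bash
python3 -m creep '[{"claw":0,"x":-0.02,"y":0,"z":0,"turn":0},{"claw":0,"x":0,"y":0,"z":0,"turn":0},{"claw":0,"x":0,"y":0,"z":0,"turn":0},{"claw":0,"x":0,"y":0,"z":0,"turn":0},{"claw":0,"x":0,"y":0,"z":0,"turn":0}]'
```

```text
t: 22.72
eef_pos: [0.5254, -0.0446, 0.0439]
eef_rot: [3.142, -0.0, 1.312]
force: [0.2, 0.9, -0.2]
finger_gap: 0.0001
finger_force: 0.5
```

```bash
python3 -m creep '[{"claw":0,"x":-0.02,"y":0,"z":0,"turn":0},{"claw":0,"x":0,"y":0,"z":0,"turn":0},{"claw":0,"x":-0.02,"y":0,"z":0,"turn":0},{"claw":0,"x":0,"y":0,"z":0,"turn":0},{"claw":0,"x":0,"y":0,"z":0,"turn":0}]'
```

```text
t: 23.35
eef_pos: [0.5253, -0.045, 0.0439]
eef_rot: [3.142, 0.0, 1.312]
force: [0.4, 1.3, 0.5]
finger_gap: -0.0004
finger_force: 0.6
```

```bash
python3 -m creep '[{"claw":0,"x":-0.02,"y":0,"z":0,"turn":0},{"claw":0,"x":0,"y":0,"z":0,"turn":0},{"claw":0,"x":0,"y":0,"z":0,"turn":0},{"claw":0,"x":0,"y":0,"z":0,"turn":0},{"claw":0,"x":0,"y":0,"z":0,"turn":0}]'
```

```text
t: 23.98
eef_pos: [0.5252, -0.0452, 0.0439]
eef_rot: [-3.142, 0.0, 1.312]
force: [0.3, 2.7, 0.4]
finger_gap: 0.0002
finger_force: 0.5
```

```bash
python3 -m creep '[{"claw":0,"x":-0.02,"y":0,"z":0,"turn":0},{"claw":0,"x":0,"y":0,"z":0,"turn":0},{"claw":0,"x":0,"y":0,"z":0,"turn":0},{"claw":0,"x":0,"y":0,"z":0,"turn":0},{"claw":0,"x":0,"y":0,"z":0,"turn":0}]'
```

```text
t: 24.6
eef_pos: [0.5252, -0.0454, 0.0439]
eef_rot: [-3.142, -0.0, 1.312]
force: [0.2, 2.2, -0.3]
finger_gap: -0.0001
finger_force: 0.6
```

```bash
python3 -m creep '[{"claw":0,"x":-0.02,"y":0,"z":0,"turn":0},{"claw":0,"x":0,"y":0,"z":0,"turn":0},{"claw":0,"x":0,"y":0,"z":0,"turn":0},{"claw":0,"x":0,"y":0,"z":0,"turn":0},{"claw":0,"x":0,"y":0,"z":0,"turn":0}]'
```

```text
t: 25.22
eef_pos: [0.5251, -0.0456, 0.0439]
eef_rot: [-3.142, 0.0, 1.312]
force: [1.0, 1.9, -0.1]
finger_gap: 0.0005
finger_force: 0.6
```

```bash
python3 -m creep '[{"claw":0,"x":-0.02,"y":0,"z":0,"turn":0},{"claw":0,"x":0,"y":0,"z":0,"turn":0},{"claw":0,"x":0,"y":0,"z":0,"turn":0},{"claw":0,"x":0,"y":0,"z":0,"turn":0},{"claw":0,"x":0,"y":0,"z":0,"turn":0}]'
```

```text
t: 25.85
eef_pos: [0.5251, -0.0458, 0.0439]
eef_rot: [-3.142, 0.0, 1.312]
force: [0.7, 0.6, -0.2]
finger_gap: 0.0002
finger_force: 0.6
```

```bash
python3 -m creep '[{"claw":0,"x":-0.02,"y":0,"z":0,"turn":0},{"claw":0,"x":0,"y":0,"z":0,"turn":0},{"claw":0,"x":0,"y":0,"z":0,"turn":0},{"claw":0,"x":0,"y":0,"z":0,"turn":0},{"claw":0,"x":0,"y":0,"z":0,"turn":0}]'
```

```text
t: 26.48
eef_pos: [0.525, -0.046, 0.0439]
eef_rot: [-3.142, -0.0, 1.312]
force: [0.1, 1.0, -0.2]
finger_gap: -0.0
finger_force: 0.6
```

```bash
python3 -m creep '[{"claw":0,"x":-0.02,"y":0,"z":0,"turn":0},{"claw":0,"x":0,"y":0,"z":0,"turn":0},{"claw":0,"x":0,"y":0,"z":0,"turn":0},{"claw":0,"x":0,"y":0,"z":0,"turn":0},{"claw":0,"x":0,"y":0,"z":0,"turn":0}]'
```

```text
t: 27.1
eef_pos: [0.5249, -0.0462, 0.0439]
eef_rot: [-3.142, 0.0, 1.312]
force: [0.8, 0.3, 0.3]
finger_gap: -0.0001
finger_force: 0.6
```

```bash
cat > st.py <<'E'
from h import *
c=r.camera('top');f=c['frame']
def knob(f):
    h=cv2.cvtColor(f,cv2.COLOR_BGR2HSV);m=cv2.inRange(h,(18,170,90),(32,255,255)).astype(float);m[:,:408]=0;m[:,426:]=0;m[:240]=0;m[266:]=0
    w=m*h[:,:,1];v,u=np.indices(m.shape);return round((w*u).sum()/w.sum(),2),round((w*v).sum()/w.sum(),2),(m>0).sum()
for n in('t0','t4','t5','t7'):
    print(n,knob(cv2.imread('pics/top0.png' if n=='t0' else f'pics/{n}.png')))
print('now',knob(f))
def edge(f):
    d=np.array([-.2557,-.9668]);n=np.array([.9668,-.2557]);J0=np.array([.558,.0843]);h=cv2.cvtColor(f,cv2.COLOR_BGR2HSV)[:,:,1]
    o=[]
    for y in(-.003,0,.003):
        L=[]
        for x in np.arange(.140,.176,.0005):
            q=Rc(c).T@(np.r_[J0+d*(x+.158)+n*y,.05]-c['position']);L.append(cv2.getRectSubPix(h,(1,1),(q[0]/q[2]*c['fx']+c['cx'],q[1]/q[2]*c['fy']+c['cy']))[0,0])
        o.append(.140+.0005*(np.array(L)>75).sum())
    return np.round(o,4)
for n in('t5','t6','t7'): print(n,edge(cv2.imread(f'pics/{n}.png')))
print('now',edge(f))
E
python3 st.py
```

```text
t0 (np.float64(417.48), np.float64(251.41), np.int64(29))
t4 (np.float64(418.0), np.float64(251.26), np.int64(4))
t5 (np.float64(416.99), np.float64(252.69), np.int64(10))
t7 (np.float64(417.8), np.float64(251.49), np.int64(10))
now (np.float64(416.58), np.float64(252.0), np.int64(12))
t5 [0.1515 0.1515 0.1515]
t6 [0.162  0.1625 0.162 ]
t7 [0.165  0.1655 0.1655]
now [0.1665 0.167  0.1665]
```

```bash
python3 -m creep '[{"claw":0,"x":-0.02,"y":0,"z":0,"turn":0},{"claw":0,"x":0,"y":0,"z":0,"turn":0},{"claw":0,"x":0,"y":0,"z":0,"turn":0},{"claw":0,"x":0,"y":0,"z":0,"turn":0},{"claw":0,"x":0,"y":0,"z":0,"turn":0}]'
```

```text
t: 27.78
eef_pos: [0.5249, -0.0464, 0.0439]
eef_rot: [3.142, 0.0, 1.312]
force: [0.7, 0.3, -0.4]
finger_gap: -0.0
finger_force: 0.6
```

```bash
python3 -m creep '[{"claw":0,"x":-0.02,"y":0,"z":0,"turn":0},{"claw":0,"x":0,"y":0,"z":0,"turn":0},{"claw":0,"x":0,"y":0,"z":0,"turn":0},{"claw":0,"x":0,"y":0,"z":0,"turn":0},{"claw":0,"x":0,"y":0,"z":0,"turn":0}]'
```

```text
t: 28.4
eef_pos: [0.5249, -0.0466, 0.0439]
eef_rot: [-3.142, -0.0, 1.312]
force: [0.9, 1.3, 0.6]
finger_gap: 0.0
finger_force: 0.6
```

```bash
python3 -m creep '[{"claw":0,"x":-0.02,"y":0,"z":0,"turn":0},{"claw":0,"x":0,"y":0,"z":0,"turn":0},{"claw":0,"x":0,"y":0,"z":0,"turn":0},{"claw":0,"x":0,"y":0,"z":0,"turn":0},{"claw":0,"x":0,"y":0,"z":0,"turn":0}]'
```

```text
t: 29.02
eef_pos: [0.5248, -0.0468, 0.0439]
eef_rot: [-3.142, 0.0, 1.312]
force: [0.6, 0.7, 0.2]
finger_gap: -0.0001
finger_force: 0.6
```

```bash
python3 -m creep '[{"claw":0,"x":-0.02,"y":0,"z":0,"turn":0},{"claw":0,"x":0,"y":0,"z":0,"turn":0},{"claw":0,"x":0,"y":0,"z":0,"turn":0},{"claw":0,"x":0,"y":0,"z":0,"turn":0},{"claw":0,"x":0,"y":0,"z":0,"turn":0}]'
```

```text
t: 29.65
eef_pos: [0.5248, -0.0469, 0.0439]
eef_rot: [-3.142, -0.0, 1.312]
force: [0.2, 0.2, 0.3]
finger_gap: -0.0002
finger_force: 0.6
```

```bash
python3 -m creep '[{"claw":0,"x":-0.02,"y":0,"z":0,"turn":0},{"claw":0,"x":0,"y":0,"z":0,"turn":0},{"claw":0,"x":-0.01,"y":0,"z":0,"turn":0},{"claw":0,"x":0,"y":0,"z":0,"turn":0},{"claw":0,"x":0,"y":0,"z":0,"turn":0}]'
```

```text
t: 30.28
eef_pos: [0.5247, -0.047, 0.0439]
eef_rot: [3.142, -0.0, 1.312]
force: [1.6, 5.4, 0.2]
finger_gap: 0.0001
finger_force: 2.2
```

```bash
python3 -m creep '[{"claw":0,"x":-0.02,"y":0,"z":0,"turn":0},{"claw":0,"x":0,"y":0,"z":0,"turn":0},{"claw":0,"x":-0.01,"y":0,"z":0,"turn":0},{"claw":0,"x":0,"y":0,"z":0,"turn":0},{"claw":0,"x":0,"y":0,"z":0,"turn":0}]'; python3 st.py | tail -2
```

```text
t: 30.9
eef_pos: [0.5247, -0.047, 0.0439]
eef_rot: [3.142, -0.001, 1.312]
force: [1.6, 5.7, -0.2]
finger_gap: -0.0001
finger_force: 3.0
t7 [0.165  0.1655 0.1655]
now [0.168  0.1675 0.167 ]
```

Contact: the force rose to about 6 N and the tool stopped, well under 16 N. Backing off along the groove, then up.

```bash
python3 -m creep '[{"claw":0,"x":0.05,"y":0,"z":0,"turn":0},{"claw":0,"x":0.3,"y":0,"z":0,"turn":0},{"claw":0,"x":1,"y":0,"z":0,"turn":0},{"claw":0,"x":1,"y":0,"z":0,"turn":0},{"claw":0,"x":0,"y":0,"z":-1,"turn":0}]'
python3 -m creep '[{"claw":0,"x":0,"y":0,"z":-4,"turn":0},{"claw":0,"x":3,"y":0,"z":-4,"turn":0},{"claw":0,"x":5,"y":0,"z":-3,"turn":0},{"claw":0,"x":5,"y":0,"z":0,"turn":0},{"claw":0,"x":0,"y":0,"z":0,"turn":0}]'
python3 st.py | tail -1
python3 -c "
from h import *
f=r.camera('top')['frame'];cv2.imwrite('pics/t9.png',f);s=r.camera('side')['frame']
cv2.imwrite('pics/t9v.png',np.hstack([cv2.resize(f[140:300,120:450],(500,300)),cv2.resize(s[170:350,170:400],(300,300))]))"
```

```text
t: 31.58
eef_pos: [0.5299, -0.0238, 0.0534]
eef_rot: [-3.14, 0.0, 1.313]
force: [0.2, 1.0, -0.9]
finger_gap: -0.0001
finger_force: 0.0
t: 32.2
eef_pos: [0.5647, 0.1038, 0.1654]
eef_rot: [3.14, -0.001, 1.316]
force: [-0.2, 0.5, 0.2]
finger_gap: 0.0003
finger_force: 0.0
now [0.1675 0.167  0.167 ]
```

View pics/t9v.png

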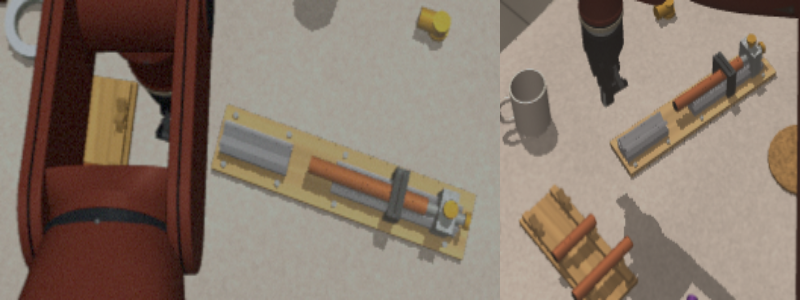

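The pipe lies in the groove under the arch, with its end against the screw (left view, (430,207)). The other two pipes are still in the rack and the gripper is clear.

```bash
python3 -c "
from workcell import r
print(r.job_done())"
```

```text
the job is handed in; nothing more can be done
None
```

The longest pipe lies loose in the V-groove under the arch, its end against the stop screw after a push of about 6 N; the stop showed no visible shift, and I handed the job in at about 32 s.

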